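Tip the vented case out of the rack and stand it in the gluing jig

TASK

Take the vented plywood case (four wide crosswise slots in its top) out of the tightly packed rack: first tip it forward by its top until it leans on the rack's front bar, then lift it out. Stand it upright on the gluing jig's board, pushed squarely into the corner: one narrow face flush against the back fence and one broad face flush against the side fence. Leave the other four cases standing in their places, and let go.

Things in the scene. Friction and masses are not known exactly. Their poses are not given: they have to be found in the camera images.
- vented_case: Vented plywood case: closed box 110 deep (x) x 44 thick (y) x 190 tall (z) mm, 0.28 to 0.56 kg, mass centred. Four dark crosswise slots 10 x 30 in its top, five in front and back. Origin: centre of underside; front looks to its -x. Stands in the row with axes along the rack's, 1.5 mm from each neighbour: no finger fits between. Too deep to grip front to back.
- vented_top (a point): Centre of the vented case's top, 190 mm up its z. Pulled forward from behind its top (to the rack's -x) the case turns about its front lower edge, balances at about 0.52 rad, then falls on to the rest bar and stays there, leaning at about 0.63 rad, its upper part out in front of the row.
- rack: Fixed plywood rack, five cases side by side along its y (places y = -91, -45.5, 0, 45.5, 91 mm). Origin: on the bench under the row's middle; front, where cases tip out, is -x. Cases stand on its floor at z = 12 mm, fronts at x = -55, backs at x = 55. Behind is only a stop 42 mm high, x = 58 to 64. Side cheeks at |y| = 115 to 130: 130 mm high beside the row, 87 mm high ahead of it.
- rack_bar (a point): Middle of the rack's rest bar: 16 mm thick round bar along the rack's y, centre at x = -108.5, z = 72 mm in the rack's frame. Below it a toe lip 5 mm high stands 5 mm ahead of the cases' feet and keeps them from sliding out.
- jig: Fixed gluing jig: wooden board 200 (x) x 170 (y) x 12 mm thick, two aluminium fences with tops 72 mm above the bench. Origin: on the bench under the board's centre. Back fence's inner face at x = 85 mm, side fence's at y = 70 mm; other sides open. A case in place stands on the board, its depth along the jig's x, centre at x = 30, y = 48, underside z = 12 mm.
- jig_corner (a point): Inner corner where both fence faces meet the top of the board (x = 85, y = 70, z = 12 mm in the jig's frame).
- case_plain: A closed plywood case of the same size as the vented case (110 x 44 x 190 mm, same frame), with a plain top; it stands in the same row and stays there.
- case_hole: A closed plywood case of the same size as the vented case (110 x 44 x 190 mm, same frame), with one round hole in its top; it stands in the same row and stays there.
- case_two_holes: A closed plywood case of the same size as the vented case (110 x 44 x 190 mm, same frame), with two round holes in its top; it stands in the same row and stays there.
- case_long_slot: A closed plywood case of the same size as the vented case (110 x 44 x 190 mm, same frame), with one long lengthwise slot in its top; it stands in the same row and stays there.
Mind the look-alikes: they are no part of the job. Leave any blue or red look-alike of the vented_case alone.

How it is judged (in metres and radians):
On the way, in this order (a step that is already met when the one before it is completed fails the run):
1. the vented case is tipped forward by more than 0.5 rad with its foot still in the rack (angle between vented_case's own z axis and vertical above 0.5 rad and x of vented_top in the frame of rack below -0.09 m and z of vented_case in the frame of rack below 0.065 m and x of vented_case in the frame of rack above -0.05 m), for 0.2 s.
2. the vented case is lifted out (its underside's centre more than 0.10 m above the bench) (z of vented_case in the frame of rack above 0.1 m), for 0.1 s.
At the end, for the whole second after the job is handed in: The vented case stands upright (within 0.03 rad) and at rest on the jig's board, square to the fences within 0.04 rad and within 4 mm of both; the other four cases stand upright (within 0.1 rad) within 20 mm of where they were (z of vented_case in the frame of jig between 0.008 and 0.016 m and x of vented_case in the frame of jig between 0.026 and 0.033 m and y of vented_case in the frame of jig between 0.044 and 0.051 m and angle between the x axis of vented_case and the x axis of jig, either way round below 0.04 rad and angle between vented_case's own z axis and vertical below 0.03 rad and height (world z) of vented_top above 0.19 m and linear speed of vented_case below 0.03 m/s and angular speed of vented_case below 0.3 rad/s and distance of each of case_plain, case_hole, case_two_holes, case_long_slot from where it was at the start of the episode below 0.02 m and angle between each of case_plain, case_hole, case_two_holes, case_long_slot's own z axis and vertical below 0.1 rad); the robot touches nothing.
It fails at once if another case is tipped by more than 0.25 rad or shifted by more than 40 mm (distance of any of case_plain, case_hole, case_two_holes, case_long_slot from where it was at the start of the episode above 0.04 m or angle between any of case_plain, case_hole, case_two_holes, case_long_slot's own z axis and vertical above 0.25 rad).
It also fails if it takes over 69 s, if anything falls off the work surface, if the arm or the gripper's body presses on something with over 40 N, if the wrist force passes 120 N, or if a joint passes its speed limit or range.

ROBOT

A 6-joint arm with a two-finger parallel gripper is mounted at the origin on the work surface. World frame = base frame: x ahead of the robot, y to its left, z up, the work surface at z = 0. Lengths are in m, angles in degrees, forces in N, time in s.
With the tool pointing down it reaches from about 0.3 to 0.75 m from the base axis. Payload 8.5 kg.
Tool frame: the origin (TCP) lies on the centre line of the jaws, within the pads' length; the fingertips stand 17 mm ahead of it and the grasp point (between the pads) lies 2 mm behind it; z points along the fingers, y is the direction in which the jaws open and shut (so a half turn about z gives the same grasp; the last joint's range is limited). The gripper opens to 85 mm and grips with 20 to 120 N. Pads are 22 mm wide; open, the fingers measure 114 mm over their backs; the gripper's body (76 mm by 85 mm) begins 54 mm behind the grasp point. The pads swing forward as they close: fully open they stand 13 mm farther back than shut.
Start: joints at [-86.648, 21.807, 74.336, -0, 83.858, -12.336], TCP at [0.149, -0.529, 0.248] pointing down, gripper open.
Joint ranges: [-178.18, 178.18], [-50.72, 133.34], [12.68, 142.11], [-81.47, 261.47], [9.98, 163.14], [-165.26, 165.26]. Speed limits (degrees/s): [136.94, 136.94, 180, 180, 180, 180].

INTERFACE

Orientations are given as a 3x3 rotation matrix whose columns are the frame's x, y, z axes.
In Python, from rig import env, imaging, close_job gives the robot as it stands.
- The arm moves only by the tool step_arm, never from a script. Its argument "steps" is one flat list of numbers, 7 for each row, row after row: the opening, from 0 (shut) to 1 (fully open), then the shift along the tool's x, y, z as a fraction of full scale, then the turn, a rotation vector about the tool's x, y, z as a fraction of full scale. A call has 1 to 10 rows; each row is the pose to reach, as a shift and turn from the pose commanded when the call began, along the tool's axes at that moment; what a row does not reach only later rows make up. Full scale, the value 1, is 0.3 m for a shift and 45 degrees for a turn. A row lasts 1/10 s, in which the tool goes at most 50 mm and 8.59 degrees, less where a joint would pass 70% of its speed; a pose out of reach is approached as far as the arm can. A call with a number of a shift or a turn outside -1 to 1 is refused whole. A call with a gripper value outside its range is refused whole. The fingers move at their own pace and stop on an object; "grip_force" is the grip in N (left out, the last holds). Time passes only in rows, so rows that repeat a pose let the fingers close. It gives the time, the measured TCP pose, the force and the opening at its end, in the units of the state.
- env.observe(): the state, without advancing time (a new reading comes with each control period).
- imaging.get_image(name): name is "scene" or "top"; returns (picture, depth): 480x640x3 uint8, blue, green, red; 480x640 float32, m along the optical axis (not along the pixel's ray), 0 where there is no reading.
- imaging.get_calibration(name): a dict with "camera_matrix" (3x3 intrinsics, pixels), "k1" (the pictures are not rectified: a ray, as slopes to the right and down, at radius r is drawn at 1 + k1 r^2 times it, then the intrinsics apply), "world_from_camera" (4x4, takes a point from camera to world coordinates). Camera axes: x right, y down, z forward; pixel columns grow to the right and rows downward; lengths in m; the calibration is good to about 2 mm. A picture is of the moment at which its call begins. get_calibration takes no time and is no camera call.
- close_job(): hands the job in, once; it reports no verdict.
Trained networks look in the newest picture that a camera, given by its name, has taken for a name from the list of things; names that differ only in an ending like _2 or _b are one class to them, and where a whole thing is asked for, a point or a joint stands for the part that bears it (a point fixed in the world has none). Each returns a list of dicts, best first, with "score" (0 to 1); they miss things now and then, are a little off and sometimes report something else, mostly with a low value. They report only what shows in the picture. A call takes as long as a camera call. They do not tell look-alikes from the thing itself.
- imaging.spot_in(camera, target): "pixel" ([column, row] in pixels, amid what is visible of it).
- imaging.regions_of(camera, target): "mask" (480x640 bool, what is visible of it) and "pixel" ([column, row] in pixels, amid what is visible of it).
- imaging.pinpoint(camera, target): "pixel" ([column, row] in pixels: a listed point, or the origin of a listed thing).
The state is a dict: "time_s": time; "q": joint angles; "qvel": joint speeds; "joint_efforts": joint torques, N m; "position": TCP position; "tool_rot": TCP orientation; "ft_force": force on the tool from outside, world axes, zero at the start; "wrist_torque": the same for the moment, N m; "grip_width": finger opening in m.
Only numpy, scipy, OpenCV 4.12 (cv2) and the standard library are available. Lean on these libraries where they do the work, as an engineer would, in place of code of your own. Each camera call takes 0.05 s, during which the arm holds its last target.

## Working session

There is one attempt and no reset: what is moved stays moved. The work goes in short steps, Python scripts to look and compute and a tool call to move; the robot and the scene stay as the last step left them, time stands still between calls to the robot, and variables do not carry over. Pictures are saved under pics/ and viewed, and the job is handed in when it is done.

Besides the shell and the picture viewer there is one more tool, called after "Request:" as name(argument=value, ...), one argument or row to a line, values as JSON. step_arm: Moves the arm, as the interface text tells. Shift numbers are shares of 0.3 m and turn numbers shares of 45 degrees, none past 1 either way. Its arguments: {"type":"object","properties":{"steps":{"type":"array","items":{"type":"number"}},"grip_force":{"type":"number"}},"required":["steps"]}

```bash
ls; mkdir -p pics; python3 - <<'E'
from rig import env, imaging
import cv2
for n in ("scene","top"):
    im,d=imaging.get_image(n); cv2.imwrite(f"pics/{n}0.png",im)
    c=imaging.get_calibration(n); print(n,c)
print(env.observe())
E
```

```text
pics
scene {'camera_matrix': array([[456.72411163,   0.        , 313.42237801],
       [  0.        , 456.72411163, 240.43942405],
       [  0.        ,   0.        ,   1.        ]]), 'k1': 0.006905931047541664, 'world_from_camera': array([[-0.88750396, -0.43677765,  0.14684008,  0.32857304],
       [-0.46077797,  0.84431844, -0.27351424,  0.33833219],
       [-0.00451487, -0.31040564, -0.95059347,  1.11371341],
       [ 0.        ,  0.        ,  0.        ,  1.        ]])}
top {'camera_matrix': array([[623.82897627,   0.        , 317.22209752],
       [  0.        , 623.82897627, 244.71166359],
       [  0.        ,   0.        ,   1.        ]]), 'k1': -0.1199870574023227, 'world_from_camera': array([[-0.00329492, -0.97563974,  0.21935416,  0.12556659],
       [-0.99998543,  0.00227654, -0.0048952 ,  0.06498787],
       [ 0.00427658, -0.21936709, -0.97563302,  1.6632485 ],
       [ 0.        ,  0.        ,  0.        ,  1.        ]])}
{'time_s': 0.1, 'q': array([-8.66491950e+01,  2.18371448e+01,  7.43786440e+01, -3.10535754e-04,
        8.38585323e+01, -1.23359839e+01]), 'qvel': array([ 0.04542156, -0.04541124, -0.23739251,  0.10247934, -0.00656136,
        0.01856234]), 'joint_efforts': array([ 3.83349310e-03, -4.49214399e+01, -2.31658441e+01, -1.45693098e-04,
        3.60202466e-03, -7.79918423e-06]), 'position': array([ 0.14868849, -0.52927264,  0.24778377]), 'tool_rot': array([[ 9.62753968e-01,  2.70378975e-01, -8.11968182e-05],
       [ 2.70378850e-01, -9.62753136e-01,  1.29461437e-03],
       [ 2.71864013e-04, -1.26834902e-03, -9.99999159e-01]]), 'ft_force': array([-0.4434653 ,  0.77824324, -0.25947353]), 'wrist_torque': array([-0.00888179,  0.01378216,  0.00214674]), 'grip_width': 0.08531921041664556}
```

View pics/scene0.png

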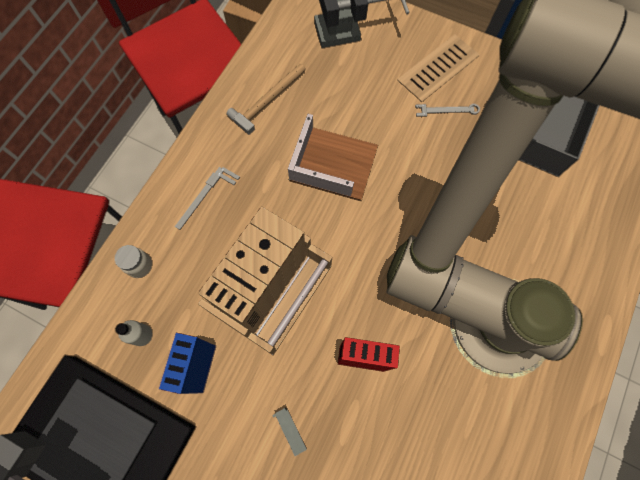

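View pics/top0.png

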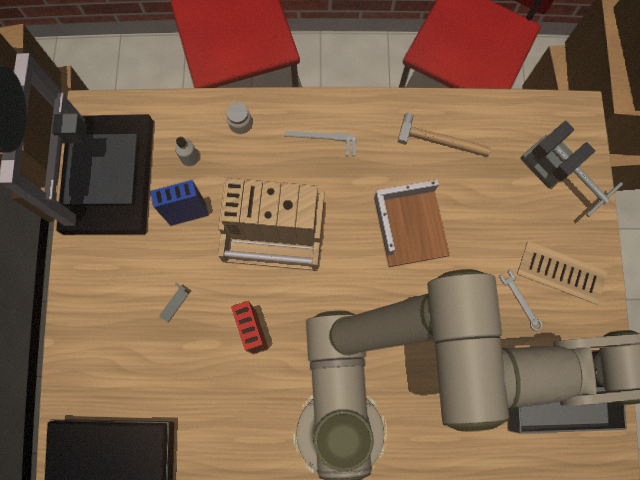

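Top view: candidates for the vented case are the wooden case with four crosswise slots at (233,200) at the left end of the row, the blue box (178,203), the red box (247,327) and a flat slotted board (563,272). By the description I choose the one in the row, (233,200). Neighbour is long_slot (250,200); the rack bar is at (268,255) and the jig at (412,225).

```bash
cat > h.py <<'E'
import numpy as np, cv2
from rig import env, imaging
def cal(n):
    c=imaging.get_calibration(n); return c["camera_matrix"],c["k1"],c["world_from_camera"]
def rays(n,px):
    K,k,T=cal(n); px=np.atleast_2d(np.asarray(px,float))
    u=cv2.undistortPoints(px.reshape(-1,1,2),K,np.array([k,0,0,0,0])).reshape(-1,2)
    return np.c_[u,np.ones(len(u))]
def at_z(n,px,z):
    K,k,T=cal(n); d=rays(n,px)@T[:3,:3].T; o=T[:3,3]
    return o+d*((z-o[2])/d[:,2])[:,None]
def cloud(n,depth):
    v,u=np.mgrid[:480,:640]; r=rays(n,np.c_[u.ravel(),v.ravel()])
    K,k,T=cal(n); P=(r*depth.ravel()[:,None])@T[:3,:3].T+T[:3,3]
    P[depth.ravel()==0]=np.nan
    return P.reshape(480,640,3)
def proj(n,P):
    K,k,T=cal(n); P=np.atleast_2d(P); p=(P-T[:3,3])@T[:3,:3]
    return cv2.projectPoints(p.reshape(-1,1,3),np.zeros(3),np.zeros(3),K,np.array([k,0,0,0,0.]))[0].reshape(-1,2)
E
python3 - <<'E'
from h import *
for n in ("top","scene"):
    im,d=imaging.get_image(n); P=cloud(n,d); np.save(n+"P.npy",P)
    for t,z in (("vented_case",.012),("vented_top",.202),("rack",0),("rack_bar",.072),("jig",0),("jig_corner",.012),("case_plain",.012),("case_hole",.012),("case_two_holes",.012),("case_long_slot",.012)):
        for r in imaging.pinpoint(n,t)[:3]:
            print(n,t,round(r["score"],2),np.round(r["pixel"],1),np.round(at_z(n,r["pixel"],z)[0],4))
    x0,y0=(150,150) if n=="top" else (170,90)
    if n=="top": c=im[160:290,140:470]; s=2.4
    else: c=im[100:370,160:420]; s=2.2
    cv2.imwrite(f"pics/crop_{n}.png",cv2.resize(c,None,fx=s,fy=s,interpolation=cv2.INTER_CUBIC))
E
```

```text
top vented_case 0.94 [238.4 218.4] [0.5713 0.2727 0.012 ]
top vented_case 0.71 [250.6 333.2] [0.258  0.2332 0.012 ]
top vented_case 0.62 [189.  213.6] [0.5855 0.4099 0.012 ]
top vented_top 0.94 [248.1 325.8] [0.26  0.22  0.202]
top vented_top 0.87 [234.1 197.5] [0.573  0.2608 0.202 ]
top vented_top 0.65 [174.9 193.2] [0.5849 0.4076 0.202 ]
top rack_bar 0.61 [266.3 255.7] [0.4543 0.1898 0.072 ]
top jig 0.83 [410.1 227.9] [ 0.5465 -0.1998  0.    ]
top jig 0.7 [307.6 226.8] [0.5501 0.0829 0.    ]
top jig_corner 0.87 [380.6 202.6] [ 0.6156 -0.1187  0.012 ]
top case_plain 0.57 [307.9 230.1] [0.5377 0.082  0.012 ]
top case_hole 0.88 [292.8 221.5] [0.5621 0.1233 0.012 ]
top case_two_holes 0.86 [276.6 223.1] [0.5577 0.1676 0.012 ]
top case_long_slot 0.92 [254.5 219.5] [0.568  0.2284 0.012 ]
scene vented_case 0.91 [358.6 357.3] [0.2723 0.228  0.012 ]
scene vented_case 0.65 [240.7 310.8] [0.5724 0.2609 0.012 ]
scene vented_case 0.59 [199.9 369.2] [0.588 0.422 0.012]
scene vented_top 0.98 [370.7 352.8] [0.2649 0.2286 0.202 ]
scene vented_top 0.9 [227.3 297.4] [0.5681 0.2633 0.202 ]
scene vented_top 0.83 [177.5 362.5] [0.5883 0.4168 0.202 ]
scene rack_bar 0.67 [298.6 300.2] [0.4531 0.1827 0.072 ]
scene jig 0.85 [334.6 166.2] [ 0.5471 -0.1962  0.    ]
scene jig_corner 0.97 [295.2 173.4] [ 0.6285 -0.1232  0.012 ]
scene jig_corner 0.54 [297.3 301. ] [0.4622 0.1769 0.012 ]
scene jig_corner 0.19 [226.4 295.5] [0.6224 0.2446 0.012 ]
scene case_plain 0.83 [283.2 251.1] [0.5534 0.0814 0.012 ]
scene case_hole 0.87 [272.8 267.3] [0.5562 0.1303 0.012 ]
scene case_two_holes 0.87 [261.3 285.1] [0.5594 0.1828 0.012 ]
scene case_long_slot 0.65 [248.4 298.9] [0.5704 0.2271 0.012 ]
```

```bash
python3 - <<'E'
from h import *
for n in ("top","scene"):
    P=np.load(n+"P.npy"); 
    m=(P[...,2]>.19)&(P[...,2]<.215)&(P[...,0]>.2)&(P[...,0]<.65)&(P[...,1]>-.05)&(P[...,1]<.33)
    nl,lab,st,ce=cv2.connectedComponentsWithStats(m.astype(np.uint8))
    for i in range(1,nl):
        if st[i,4]>300:
            Q=P[lab==i]; r=cv2.minAreaRect(Q[:,:2].astype(np.float32)*1000)
            print(n,st[i],Q[:,2].mean(),r)
    # fences z~0.072
    m=(P[...,2]>.066)&(P[...,2]<.08)&(P[...,0]>.25)&(P[...,0]<.65)&(P[...,1]<.02)&(P[...,1]>-.25)
    nl,lab,st,ce=cv2.connectedComponentsWithStats(m.astype(np.uint8))
    for i in range(1,nl):
        if st[i,4]>100: print(n,"fence",st[i],P[lab==i].mean(0))
E
```

```text
top [ 221  178   97   52 4068] 0.20195942425753755 ((559.6732788085938, 175.00794982910156), (227.36529541015625, 114.23665618896484), 84.64940643310547)
top [233 301  28  48 420] 0.19254576891375813 ((262.6755676269531, 224.99807739257812), (110.30062866210938, 44.2030143737793), 18.9014835357666)
top [318 314  33  38 533] 0.198344519553394 ((244.87684631347656, 19.078344345092773), (75.47978973388672, 88.12079620361328), 89.16580963134766)
top fence [377 184  55  67 574] [ 0.58542984 -0.14470876  0.07231506]
scene [ 198  207  106  116 5731] 0.20370210340851647 ((560.9794311523438, 175.83578491210938), (226.04701232910156, 111.99413299560547), 84.68142700195312)
scene [397 238  52  52 927] 0.1992838790491159 ((245.46771240234375, 16.60188865661621), (90.8264389038086, 88.15000915527344), 0.17181754112243652)
scene [ 342  337   58   31 1123] 0.1923034877409955 ((265.1907958984375, 226.23419189453125), (110.65837860107422, 43.865516662597656), 19.025035858154297)
scene fence [288 121  66  67 688] [ 0.58258685 -0.13800876  0.07337265]
```

View pics/crop_top.png

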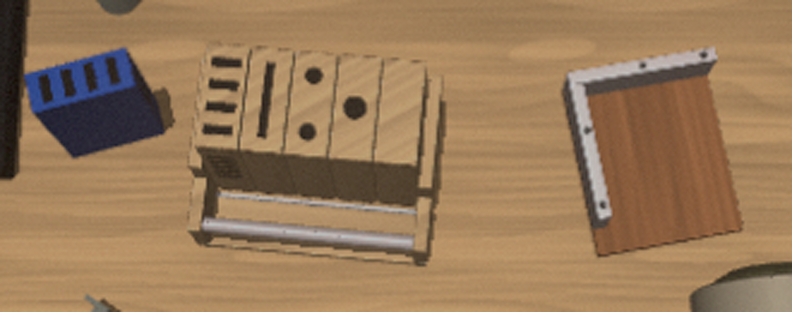

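View pics/crop_scene.png

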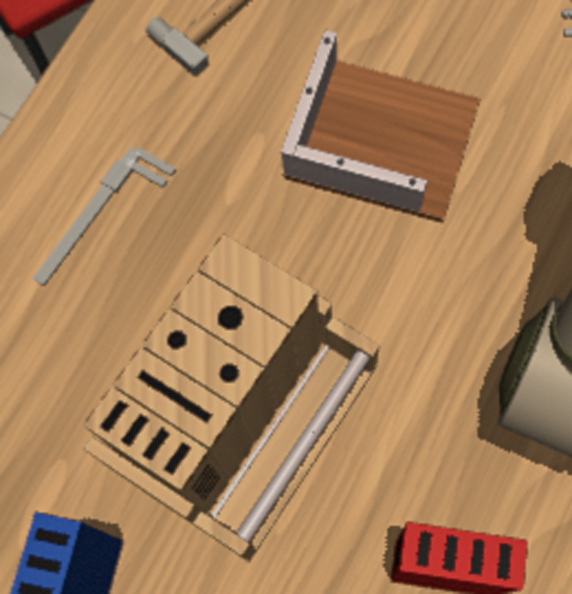

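```bash
python3 - <<'E'
from h import *
for n in ("top","scene"):
    P=np.load(n+"P.npy")
    m=(P[...,2]>.064)&(P[...,2]<.08)&(P[...,0]>.45)&(P[...,0]<.7)&(P[...,1]<-.0)&(P[...,1]>-.27)
    Q=P[m]; print(n,len(Q))
    # two-line fit: cluster by ransac-like
    best=None
    for th in np.radians(np.arange(-30,30,.25)):
        a=Q[:,0]*np.cos(th)+Q[:,1]*np.sin(th); b=-Q[:,0]*np.sin(th)+Q[:,1]*np.cos(th)
        ha,ea=np.histogram(a,np.arange(a.min(),a.max()+.003,.003)); hb,eb=np.histogram(b,np.arange(b.min(),b.max()+.003,.003))
        s=(ha**2).sum()+(hb**2).sum()
        if best is None or s>best[0]: best=(s,th,a,b)
    s,th,a,b=best; print(np.degrees(th)); 
    for v in (a,b):
        h,e=np.histogram(v,np.arange(v.min()-.002,v.max()+.003,.002)); print(list(zip(np.round(e[:-1],3),h))[-12:])
    print(np.percentile(a,[1,99]),np.percentile(b,[1,99]))
    # rack bits: bar, cheeks
    c=np.array([.5603,.1754]); y=np.array([.0933,.9956]); x=np.array([.9956,-.0933])
    rx=(P[...,:2]-c)@x; ry=(P[...,:2]-c)@y
    m=(rx>-.125)&(rx<-.09)&(abs(ry)<.1)&(P[...,2]>.07)&(P[...,2]<.09)
    print("bar",rx[m].mean(),np.percentile(rx[m],[2,98]),np.percentile(P[...,2][m],[2,98]),np.polyfit(ry[m],rx[m],1))
    for lo,hi in ((-.14,-.105),(.105,.14)):
        m=(rx>-.08)&(rx<.05)&(ry>lo)&(ry<hi)&(P[...,2]>.12)&(P[...,2]<.14); print("cheek",m.sum(),np.percentile(ry[m],[3,50,97]) if m.sum() else 0)
E
```

```text
top 694
9.75
[(np.float64(0.588), np.int64(5)), (np.float64(0.59), np.int64(4)), (np.float64(0.592), np.int64(25)), (np.float64(0.594), np.int64(60)), (np.float64(0.596), np.int64(46)), (np.float64(0.598), np.int64(38)), (np.float64(0.6), np.int64(45)), (np.float64(0.602), np.int64(40)), (np.float64(0.604), np.int64(39)), (np.float64(0.606), np.int64(35)), (np.float64(0.608), np.int64(28)), (np.float64(0.61), np.int64(3))]
[(np.float64(-0.228), np.int64(5)), (np.float64(-0.226), np.int64(6)), (np.float64(-0.224), np.int64(32)), (np.float64(-0.222), np.int64(44)), (np.float64(-0.22), np.int64(52)), (np.float64(-0.218), np.int64(40)), (np.float64(-0.216), np.int64(47)), (np.float64(-0.214), np.int64(46)), (np.float64(-0.212), np.int64(41)), (np.float64(-0.21), np.int64(48)), (np.float64(-0.208), np.int64(20)), (np.float64(-0.206), np.int64(0))]
[0.44057089 0.60919344] [-0.37280987 -0.20701426]
bar -0.10999424727064606 [-0.11706329 -0.10152657] [0.07103119 0.08642045] [-0.0017603  -0.10999583]
cheek 266 [-0.13018274 -0.12275007 -0.11383758]
cheek 95 [0.11156401 0.12628837 0.12956758]
sc
[... 400 characters left out ...]
oat64(0.608), np.int64(2))]
[(np.float64(-0.231), np.int64(6)), (np.float64(-0.229), np.int64(5)), (np.float64(-0.227), np.int64(25)), (np.float64(-0.225), np.int64(49)), (np.float64(-0.223), np.int64(46)), (np.float64(-0.221), np.int64(49)), (np.float64(-0.219), np.int64(49)), (np.float64(-0.217), np.int64(48)), (np.float64(-0.215), np.int64(51)), (np.float64(-0.213), np.int64(99)), (np.float64(-0.211), np.int64(54)), (np.float64(-0.209), np.int64(1))]
[0.44045207 0.60757894] [-0.37631751 -0.20985122]
bar -0.10849790205086327 [-0.11554841 -0.10050944] [0.07387777 0.08496165] [-0.00065432 -0.10849614]
cheek 49 [-0.12776152 -0.1206828  -0.10569831]
cheek 388 [0.1134331  0.12236033 0.12980256]
```

```bash
cat >> h.py <<'E'
from scipy.spatial.transform import Rotation as Ro
RC=np.array([.5603,.1754,0]); RYAW=np.radians(-5.35); JYAW=np.radians(10.0)
def rackw(x,y,z): 
    c,s=np.cos(RYAW),np.sin(RYAW); return RC+np.array([c*x-s*y,s*x+c*y,z])
def Rt(yaw,tilt=0.):
    # tool x along yaw dir, z down; tilt>0: fingers lean outward (tool z gains +x)
    R=np.array([[1,0,0],[0,-1,0],[0,0,-1.]])
    return Ro.from_euler('z',yaw).as_matrix()@Ro.from_euler('y',-tilt).as_matrix()@R
def rel(pos,R,cur=None,say=True):
    s=env.observe(); p,Rc=(s["position"],s["tool_rot"]) if cur is None else cur
    d=Rc.T@(np.asarray(pos)-p)/.3; r=Ro.from_matrix(Rc.T@R).as_rotvec(degrees=True)/45
    if say: print(np.round(d,3).tolist(),np.round(r,4).tolist(),"dist",np.round(np.linalg.norm(d)*.3,3))
    return d,r
E
python3 - <<'E'
from h import *
s=env.observe();p=s["position"]
w=[np.array([.35,-.30,.33]),np.array([.50,-.02,.33]),rackw(.09,.091,.33)]
cur=None
for t in w:
    rel(t,Rt(RYAW),cur); cur=(t,Rt(RYAW))
print(w, np.round(Rt(0,.63),2))
# heights of objects near behind the row
for n in("top","scene"):
    P=np.load(n+"P.npy"); m=(P[...,0]>.6)&(P[...,0]<.95)&(P[...,1]>.05)&(P[...,1]<.5)&(P[...,2]>.03)&(P[...,2]<.19)
    rx=(P-RC)@np.r_[np.cos(RYAW),np.sin(RYAW),0]; m&=rx>.07
    nl,lab,st,ce=cv2.connectedComponentsWithStats(m.astype(np.uint8))
    for i in range(1,nl):
        if st[i,4]>40: print(n,st[i],P[lab==i].mean(0),P[lab==i].max(0))
E
```

```text
[0.853, -0.555, -0.272] [0.0, 0.0, 0.4675] dist 0.316
[0.411, -0.976, 0.0] [0.0, 0.0, 0.0] dist 0.318
[0.439, -0.971, 0.0] [0.0, 0.0, 0.0] dist 0.32
[array([ 0.35, -0.3 ,  0.33]), array([ 0.5 , -0.02,  0.33]), array([0.65839273, 0.25761202, 0.33      ])] [[ 0.81  0.    0.59]
 [ 0.   -1.    0.  ]
 [ 0.59  0.   -0.81]]
top [226 102  25  29 567] [0.84918017 0.27580095 0.06977399] [0.8897814  0.31152513 0.09099114]
top [175 136  23  28 430] [0.74355977 0.41244288 0.08686815] [0.77756654 0.44305279 0.13972817]
scene [115 245  35  31 803] [0.849393   0.27928948 0.07094504] [0.88814572 0.31168246 0.08784677]
scene [115 320  35  26 643] [0.74363217 0.41698587 0.08947011] [0.77459721 0.44382083 0.13599005]
```

Request:
step_arm(
  steps=[0.2,0.1,-0.05,-0.2,0,0,0,0,0.853,-0.555,-0.272,0,0,0.4675,0,0.853,-0.555,-0.272,0,0,0.4675,0,0.853,-0.555,-0.272,0,0,0.4675,0,0.853,-0.555,-0.272,0,0,0.4675,0,0.853,-0.555,-0.272,0,0,0.4675,0,0.853,-0.555,-0.272,0,0,0.4675,0,0.853,-0.555,-0.272,0,0,0.4675,0,0.853,-0.555,-0.272,0,0,0.4675,0,0.853,-0.555,-0.272,0,0,0.4675],
  grip_force=30,
)

```text
time_s: 2.2
position: [0.3496, -0.3006, 0.3297]
tool_rot: [[0.996, -0.094, -0.0], [-0.094, -0.996, 0.0], [-0.0, -0.0, -1.0]]
ft_force: [0.0, -0.9, 0.0]
grip_width: 0.0
```

Request:
step_arm(
  steps=[0,0.411,-0.976,0,0,0,0,0,0.411,-0.976,0,0,0,0,0,0.411,-0.976,0,0,0,0,0,0.411,-0.976,0,0,0,0,0,0.411,-0.976,0,0,0,0,0,0.411,-0.976,0,0,0,0,0,0.411,-0.976,0,0,0,0,0,0.411,-0.976,0,0,0,0,0,0.411,-0.976,0,0,0,0],
)

```text
time_s: 3.1
position: [0.5, -0.0211, 0.3295]
tool_rot: [[0.996, -0.094, -0.001], [-0.094, -0.996, -0.0], [-0.001, 0.0, -1.0]]
ft_force: [-0.6, -0.9, 0.7]
grip_width: 0.0001
```

Request:
step_arm(
  steps=[0,0.439,-0.971,0,0,0,0,0,0.439,-0.971,0,0,0,0,0,0.439,-0.971,0,0,0,0,0,0.439,-0.971,0,0,0,0,0,0.439,-0.971,0,0,0,0,0,0.439,-0.971,0,0,0,0,0,0.439,-0.971,0,0,0,0,0,0.439,-0.971,0,0,0,0,0,0.439,-0.971,0,0,0,0],
)

```text
time_s: 4.0
position: [0.659, 0.2557, 0.3295]
tool_rot: [[0.995, -0.095, -0.001], [-0.095, -0.995, -0.001], [-0.001, 0.001, -1.0]]
ft_force: [0.2, 0.0, -0.6]
grip_width: 0.0002
```

```bash
python3 - <<'E'
from h import *
print(env.observe()["position"]); rel(rackw(.09,.091,.185),Rt(RYAW))
E
```

```text
[0.6589833  0.25570328 0.32953951]
[-0.002, -0.006, 0.482] [0.0008, 0.0007, -0.0026] dist 0.145
```

Request:
step_arm(
  steps=[0,-0.002,-0.004,0.16,0,0,0,0,-0.002,-0.004,0.32,0,0,0,0,-0.002,-0.004,0.482,0,0,0,0,-0.002,-0.004,0.482,0,0,0,0,-0.002,-0.004,0.482,0,0,0],
)

```text
time_s: 4.5
position: [0.6585, 0.2575, 0.1875]
tool_rot: [[0.995, -0.095, 0.002], [-0.095, -0.995, 0.0], [0.001, -0.0, -1.0]]
ft_force: [-0.0, 1.0, 1.1]
grip_width: 0.0
```

```bash
python3 - <<'E'
from h import *
print(env.observe()["position"],env.observe()["ft_force"])
for n,(a,b,c,d) in (("top",(130,270,160,330)),("scene",(180,360,140,340))):
    im,_=imaging.get_image(n); cv2.imwrite(f"pics/b_{n}.png",cv2.resize(im[a:b,c:d],None,fx=3,fy=3,interpolation=cv2.INTER_CUBIC))
E
```

```text
[0.65852867 0.25749447 0.18746677] [-0.01691862  0.98036958  1.09210608]
```

View pics/b_scene.png

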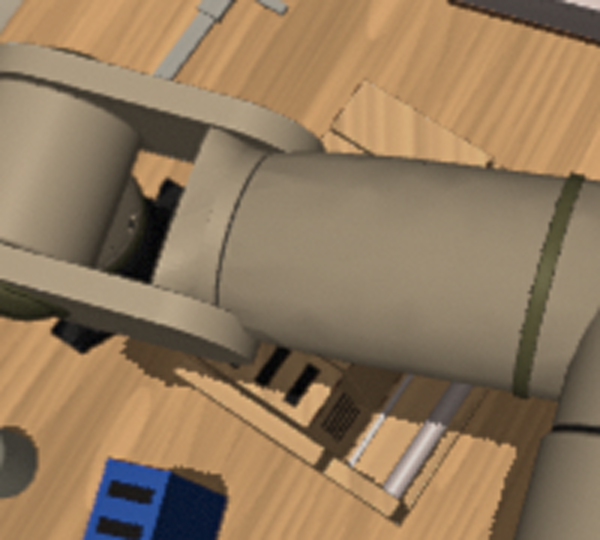

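View pics/b_top.png

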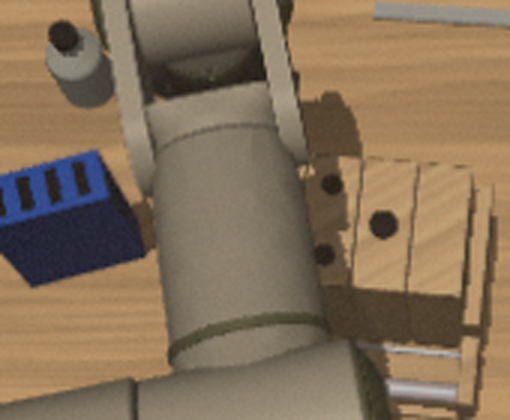

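```bash
python3 - <<'E'
from h import *
im,d=imaging.get_image("top"); P=cloud("top",d)
for px in ((236,185),(236,210),(236,230),(236,245),(220,165),(250,160)):
    print(px,np.round(P[px[1],px[0]],3))
s=env.observe(); print(s["q"],s["position"])
E
```

```text
(236, 185) [0.507 0.218 0.5  ]
(236, 210) [0.45  0.214 0.522]
(236, 230) [0.404 0.209 0.549]
(236, 245) [0.373 0.207 0.561]
(220, 165) [0.558 0.255 0.475]
(250, 160) [0.568 0.194 0.477]
[ 1.18739985e+01  4.03750578e+01  5.06932232e+01 -1.55062159e-03
  8.85755955e+01  1.07263978e+02] [0.65912453 0.25864949 0.18925598]
```

Request:
step_arm(
  steps=[0,0,0,0,0,0,0,0,0,0,0,0,0,0],
)

```text
time_s: 4.85
position: [0.6582, 0.2591, 0.1868]
tool_rot: [[0.996, -0.093, 0.002], [-0.093, -0.996, 0.0], [0.002, -0.001, -1.0]]
ft_force: [-0.0, -0.4, -0.0]
grip_width: -0.0001
```

```bash
python3 - <<'E'
from h import *
for i in range(3): s=env.observe(); print(s["q"],s["position"],s["time_s"]);imaging.get_image("top")
E
```

```text
[ 1.19211763e+01  4.04912648e+01  5.08677035e+01 -3.68052678e-04
  8.85132523e+01  1.07271072e+02] [0.65823573 0.25905457 0.18677713] 4.85
[1.19278368e+01 4.05159180e+01 5.08942580e+01 2.25270592e-04
 8.85030877e+01 1.07270157e+02] [0.65811101 0.25911365 0.1863155 ] 4.9
[1.19283165e+01 4.05359456e+01 5.09128392e+01 6.94718154e-05
 8.84986510e+01 1.07270383e+02] [0.65803461 0.25910281 0.18595875] 4.95
```

Request:
step_arm(
  steps=[0,-0.033,0.002,0,0,0,0,0,-0.06,0.004,0,0,0,0,0,-0.08,0.005,0,0,0,0,0,-0.107,0.005,-0.017,0,0,0,0,-0.133,0.005,-0.034,0,0,0,0,-0.163,0.005,-0.049,0,0,0,0,-0.19,0.005,-0.062,0,0,0],
)

```text
time_s: 5.7
position: [0.6003, 0.263, 0.2046]
tool_rot: [[0.996, -0.093, 0.0], [-0.093, -0.996, 0.0], [0.0, -0.0, -1.0]]
ft_force: [0.4, 0.2, -0.8]
grip_width: 0.0002
```

```bash
python3 - <<'E'
from h import *
s=env.observe(); print(s["position"],s["ft_force"]); d=s["position"]-RC; c,q=np.cos(RYAW),np.sin(RYAW); print(c*d[0]+q*d[1],-q*d[0]+c*d[1])
for n,(a,b,c,d) in (("top",(130,270,160,330)),("scene",(180,360,140,340))):
    im,_=imaging.get_image(n); cv2.imwrite(f"pics/c_{n}.png",cv2.resize(im[a:b,c:d],None,fx=3,fy=3,interpolation=cv2.INTER_CUBIC))
E
```

```text
[0.60028483 0.26300336 0.20459877] [ 0.44426717  0.17901231 -0.80797883]
0.03164255734871998 0.09094989825608234
```

View pics/c_scene.png

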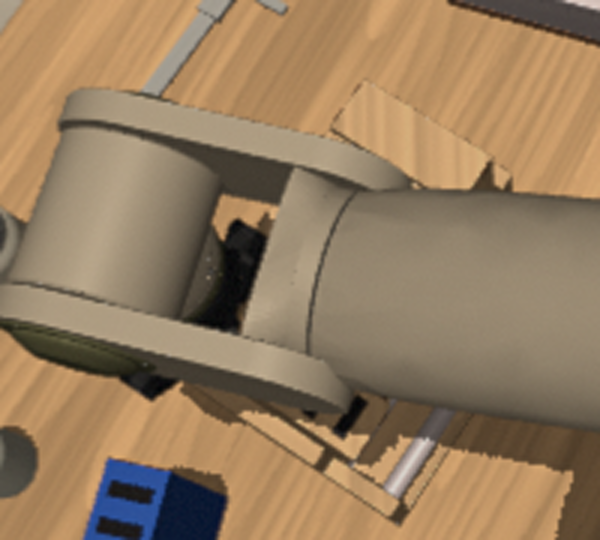

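Request:
step_arm(
  steps=[0,-0.029,0,-0.012,0,0,0,0,-0.059,0,-0.023,0,0,0,0,-0.089,0,-0.031,0,0,0,0,-0.12,0,-0.039,0,0,0,0,-0.152,0,-0.045,0,0,0,0,-0.184,0,-0.05,0,0,0,0,-0.21,0,-0.052,0,0,0,0,-0.23,0,-0.053,0,0,0,0,-0.25,0,-0.054,0,0,0,0,-0.25,0,-0.054,0,0,0],
)

```text
time_s: 6.8
position: [0.5257, 0.27, 0.2202]
tool_rot: [[0.996, -0.093, -0.0], [-0.093, -0.996, -0.0], [-0.0, 0.0, -1.0]]
ft_force: [-0.5, 1.0, 0.2]
grip_width: -0.0001
```

Request:
step_arm(
  steps=[0,0,0,0,0,0,0,0,0,0,0,0,0,0,0,0,0,0,0,0,0],
)

```text
time_s: 7.1
position: [0.5266, 0.2697, 0.22]
tool_rot: [[0.996, -0.093, -0.0], [-0.093, -0.996, -0.0], [-0.0, 0.0, -1.0]]
ft_force: [0.7, -0.4, 0.4]
grip_width: -0.0001
```

```bash
python3 - <<'E'
from h import *
s=env.observe(); print(s["position"],s["ft_force"]); d=s["position"]-RC; c,q=np.cos(RYAW),np.sin(RYAW); print(c*d[0]+q*d[1],-q*d[0]+c*d[1])
for n,(a,b,c,d) in (("top",(130,270,160,330)),("scene",(180,360,140,340))):
    im,_=imaging.get_image(n); cv2.imwrite(f"pics/d_{n}.png",cv2.resize(im[a:b,c:d],None,fx=3,fy=3,interpolation=cv2.INTER_CUBIC))
E
```

```text
[0.52659411 0.26974514 0.21997897] [ 0.65334806 -0.42489689  0.35203533]
-0.042355754575026466 0.09079142953996905
```

View pics/d_scene.png

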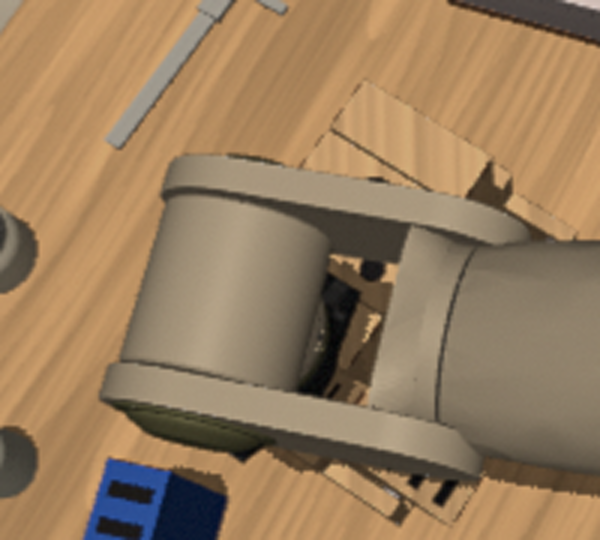

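Request:
step_arm(
  steps=[0,0.06,0,-0.03,0,0,0,0,0.09,0,-0.15,0,0,0,0,0.09,0,-0.3,0,0,0,0,0.09,0,-0.47,0,0,0,0,0.0,0.16,-0.47,0,0,0,0,-0.1,0.32,-0.47,0,0,0,0,-0.3,0.48,-0.47,0,0,0,0,-0.4,0.64,-0.47,0,0,0,0.5,-0.4,0.8,-0.47,0,0,0,1,-0.4,0.95,-0.47,0,0,0],
)

```text
time_s: 8.2
position: [0.3855, 0.026, 0.3616]
tool_rot: [[0.996, -0.091, 0.001], [-0.091, -0.996, -0.0], [0.001, 0.0, -1.0]]
ft_force: [2.1, -0.9, 0.6]
grip_width: 0.0286
```

```bash
python3 - <<'E'
from h import *
s=env.observe(); print(s["position"],s["ft_force"],s["grip_width"])
for n,(a,b,c,d) in (("top",(130,290,160,360)),("scene",(180,360,140,340))):
    im,dd=imaging.get_image(n); np.save(n+"P2.npy",cloud(n,dd)); cv2.imwrite(f"pics/e_{n}.png",cv2.resize(im[a:b,c:d],None,fx=3,fy=3,interpolation=cv2.INTER_CUBIC))
E
```

```text
[0.3855349  0.02604595 0.3615977 ] [ 2.09537997 -0.90112181  0.62159619] 0.02864630680534653
```

View pics/e_scene.png

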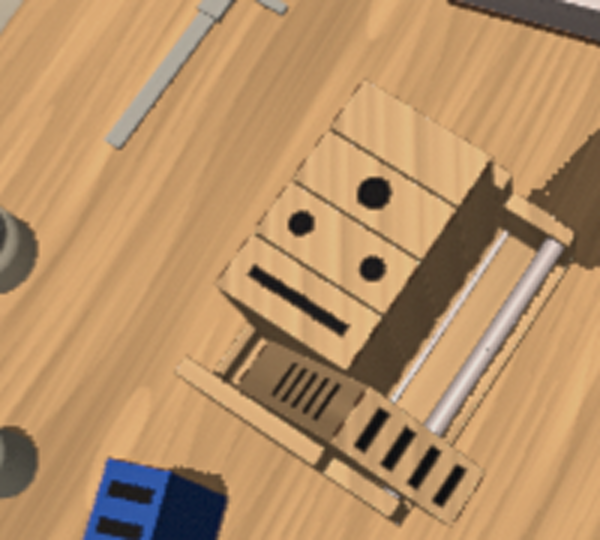

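View pics/e_top.png

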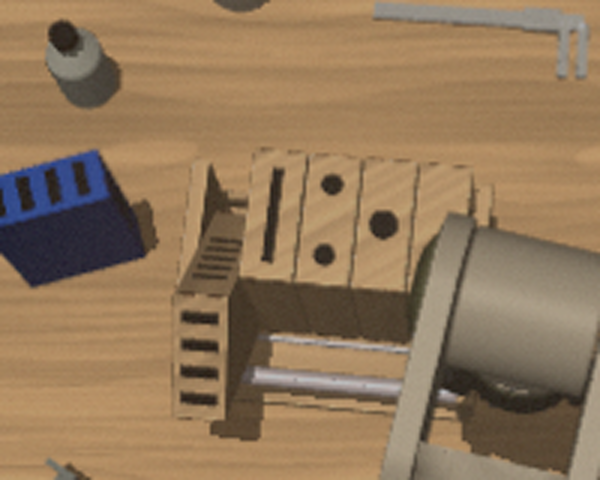

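The vented case leans on the bar with its top at scene-crop (415,455), and the four others still stand in place. Next I measure the leaning top.

```bash
python3 - <<'E'
from h import *
c,s=np.cos(RYAW),np.sin(RYAW)
W=np.array([[c,s,0],[-s,c,0],[0,0,1]])
for n in ("top","scene"):
    P=np.load(n+"P2.npy"); Q=(P-RC)@W.T
    m=(Q[...,0]>-.185)&(Q[...,0]<-.075)&(Q[...,1]>.06)&(Q[...,1]<.125)&(Q[...,2]>.135)&(Q[...,2]<.26)
    A=Q[m]
    # plane of top face: ransac
    best=0;rng=np.random.default_rng(0)
    for k in range(500):
        a=A[rng.choice(len(A),3,False)]; nn=np.cross(a[1]-a[0],a[2]-a[0]); l=np.linalg.norm(nn)
        if l<1e-7: continue
        nn/=l; i=abs((A-a[0])@nn)<.003
        if i.sum()>best and abs(nn[2])>.6: best=i.sum(); I=i
    B=A[I]; ce=B.mean(0); U,S,V=np.linalg.svd(B-ce); nn=V[2]*np.sign(V[2][2])
    print(n,len(A),best,"normal",nn,"tilt",np.arctan2(-nn[0],nn[2]),"center",ce)
    e=np.array([nn[2],0,-nn[0]]); e/=np.linalg.norm(e)
    u=(B-ce)@e; v=B[:,1]; r=cv2.minAreaRect(np.c_[u,v].astype(np.float32)*1000); print(r, ce+e*r[0][0]/1000)
E
```

```text
top 899 518 normal [-0.60423816  0.03484393  0.79604155] tilt 0.6492702452031002 center [-0.12246855  0.09022923  0.19815948]
((-0.7123451232910156, 89.8897705078125), (44.9722900390625, 114.87864685058594), 88.83577728271484) [-0.12303595  0.09022923  0.19772879]
scene 1162 1077 normal [-0.60101446 -0.00088151  0.79923767] tilt 0.6447700738999441 center [-0.12066017  0.09171546  0.20018403]
((-2.577892303466797, 91.54403686523438), (43.80890655517578, 112.1994400024414), 89.9766616821289) [-0.12272052  0.09171546  0.19863468]
```

```bash
python3 - <<'E'
from h import *
rel(rackw(-.18,.091,.30),Rt(RYAW,.64))
a=(rackw(-.18,.091,.30),Rt(RYAW,.64)); rel(rackw(-.1527,.091,.2381),Rt(RYAW,.64),a)
print(env.observe()["q"])
E
```

```text
[-0.077, -0.865, 0.204] [0.0049, 0.8137, -0.0091] dist 0.267
[-0.05, -0.0, 0.22] [0.0, 0.0, 0.0] dist 0.068
[-1.42981325e+01  9.44731878e-01  8.29517855e+01 -6.94943164e-02
  9.60389675e+01  8.14926817e+01]
```

Request:
step_arm(
  steps=[1,-0.02,-0.16,0,0,0.1,0,1,-0.077,-0.33,0.1,0.0,0.3,0,1,-0.077,-0.5,0.204,0.0,0.5,0,1,-0.077,-0.67,0.204,0.0,0.7,-0.005,1,-0.077,-0.865,0.204,0.005,0.814,-0.009,1,-0.077,-0.865,0.204,0.005,0.814,-0.009,1,-0.077,-0.865,0.204,0.005,0.814,-0.009,1,-0.077,-0.865,0.204,0.005,0.814,-0.009,1,-0.077,-0.865,0.204,0.005,0.814,-0.009,1,-0.077,-0.865,0.204,0.005,0.814,-0.009],
)

```text
time_s: 9.3
position: [0.389, 0.2862, 0.3003]
tool_rot: [[0.799, -0.088, 0.595], [-0.071, -0.996, -0.051], [0.597, -0.002, -0.802]]
ft_force: [0.3, -0.1, -0.1]
grip_width: 0.0855
```

```bash
python3 - <<'E'
from h import *
s=env.observe();print(s["position"],s["q"],s["grip_width"],s["ft_force"])
rel(rackw(-.1527,.091,.2381),Rt(RYAW,.64))
E
```

```text
[0.38897827 0.28620366 0.30027602] [ 32.8161587    4.89222255  96.80912753 -27.88046323  51.30374598
 140.2778405 ] 0.085536407791223 [ 0.29186804 -0.07487336 -0.13412458]
[-0.048, 0.012, 0.222] [-0.0062, 0.0005, 0.0045] dist 0.068
```

Request:
step_arm(
  steps=[1,-0.024,0.006,0.1,-0.006,0,0.004,1,-0.048,0.012,0.222,-0.006,0,0.004,1,-0.048,0.012,0.222,-0.006,0,0.004,1,-0.048,0.012,0.222,-0.006,0,0.004],
)

```text
time_s: 9.7
position: [0.4168, 0.2805, 0.2385]
tool_rot: [[0.799, -0.093, 0.594], [-0.074, -0.996, -0.056], [0.597, 0.001, -0.803]]
ft_force: [-1.4, 0.9, 0.2]
grip_width: 0.0851
```

```bash
python3 - <<'E'
from h import *
s=env.observe();print(s["position"],s["ft_force"])
rel(rackw(-.0989,.091,.1659),Rt(RYAW,.64))
im,_=imaging.get_image("scene"); cv2.imwrite("pics/f.png",cv2.resize(im[180:400,140:400],None,fx=2.5,fy=2.5))
im,_=imaging.get_image("top"); cv2.imwrite("pics/ft.png",cv2.resize(im[130:310,150:370],None,fx=2.7,fy=2.7))
E
```

```text
[0.41679163 0.28052402 0.23852759] [-1.42514384  0.85045715  0.23151612]
[-0.001, 0.001, 0.301] [0.0004, 0.001, 0.0007] dist 0.09
```

View pics/f.png

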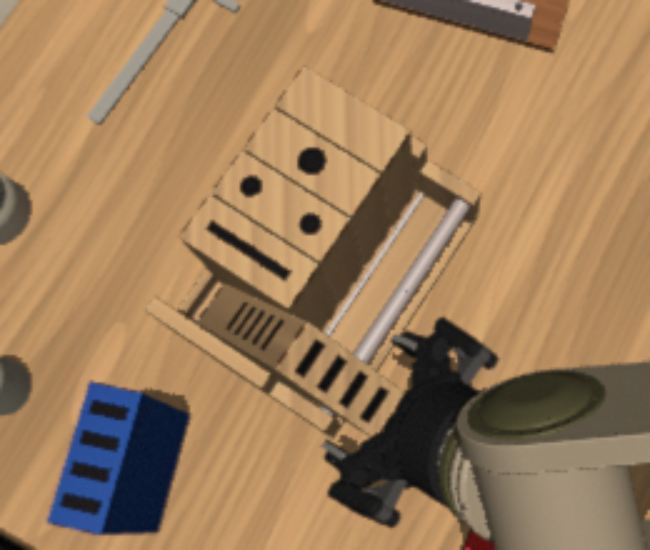

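View pics/ft.png

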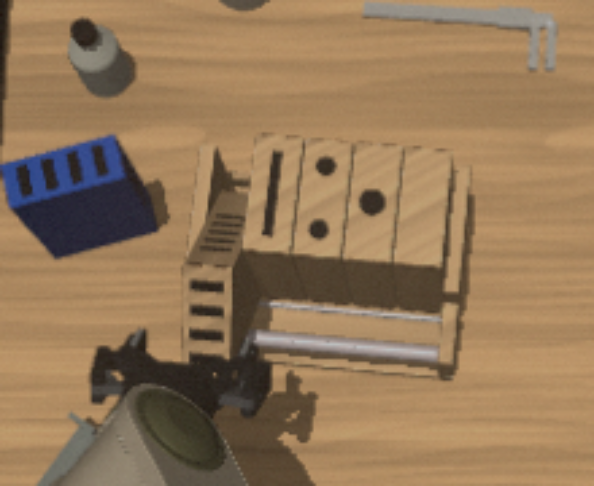

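Request:
step_arm(
  steps=[1,0,0.001,0.07,0,0,0,1,0,0.001,0.14,0,0,0,1,0,0.001,0.21,0,0,0,1,0,0.001,0.285,0,0,0,1,0,0.001,0.285,0,0,0,1,0,0.001,0.285,0,0,0],
)

```text
time_s: 10.4
position: [0.4671, 0.2766, 0.1706]
tool_rot: [[0.798, -0.091, 0.595], [-0.073, -0.996, -0.054], [0.598, -0.0, -0.802]]
ft_force: [0.3, 0.1, 0.2]
grip_width: 0.0854
```

Request:
step_arm(
  steps=[0.6,0,0,0,0,0,0,0.45,0,0,0,0,0,0,0.3,0,0,0,0,0,0,0.3,0,0,0,0,0,0,0.3,0,0,0,0,0,0,0.3,0,0,0,0,0,0],
  grip_force=60,
)

```text
time_s: 11.0
position: [0.4671, 0.2765, 0.1702]
tool_rot: [[0.798, -0.091, 0.595], [-0.073, -0.996, -0.054], [0.598, 0.0, -0.802]]
ft_force: [-3.6, -1.5, 6.8]
grip_width: 0.0435
```

Request:
step_arm(
  steps=[0.3,0,0,0,0,0,0,0.3,0.016,0,-0.021,0,0,0,0.3,0.016,0,-0.06,0,0,0,0.3,0.016,0,-0.12,0,0,0,0.3,0.016,0,-0.18,0,0,0,0.3,0.016,0,-0.24,0,0,0,0.3,0.016,0,-0.3,0,0,0],
  grip_force=90,
)

```text
time_s: 11.7
position: [0.4162, 0.2809, 0.2451]
tool_rot: [[0.8, -0.091, 0.593], [-0.073, -0.996, -0.054], [0.596, 0.0, -0.803]]
ft_force: [-0.9, -0.7, -3.7]
grip_width: 0.0433
```

```bash
python3 - <<'E'
from h import *
s=env.observe();print(s["position"],s["ft_force"],s["wrist_torque"],s["grip_width"])
im,_=imaging.get_image("scene"); cv2.imwrite("pics/g.png",cv2.resize(im[180:400,140:400],None,fx=2.5,fy=2.5))
E
```

```text
[0.41624384 0.28090612 0.24506323] [-0.91725478 -0.74886551 -3.72166723] [ 0.02914519  0.71447033 -0.0136795 ] 0.04328892800383216
```

View pics/g.png

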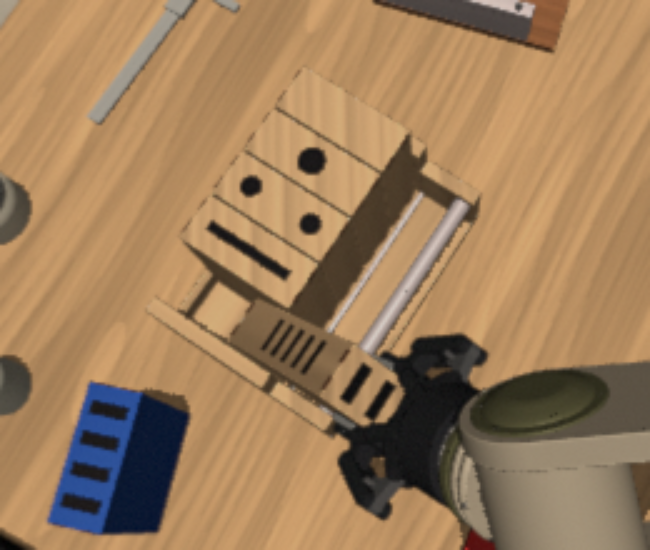

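Request:
step_arm(
  steps=[0.3,0.04,0,-0.053,0,0,0,0.3,0.08,0,-0.107,0,0,0,0.3,0.12,0,-0.16,0,0,0,0.3,0.16,0,-0.214,0,0,0,0.3,0.2,0,-0.267,0,0,0,0.3,0.24,0,-0.32,0,0,0,0.3,0.27,0,-0.36,0,0,0,0.3,0.27,0,-0.36,0,0,0,0.3,0.27,0,-0.36,0,0,0],
)

```text
time_s: 12.65
position: [0.4177, 0.2809, 0.3783]
tool_rot: [[0.8, -0.091, 0.593], [-0.072, -0.996, -0.055], [0.595, 0.001, -0.803]]
ft_force: [-0.1, 0.1, -4.7]
grip_width: 0.0431
```

```bash
python3 - <<'E'
from h import *
s=env.observe();print(s["position"],s["q"],s["ft_force"],s["grip_width"])
w=(np.array([.40,.12,.38]),Rt(RYAW)); rel(*w)
u=np.array([np.cos(JYAW),np.sin(JYAW),0]);v=np.array([-np.sin(JYAW),np.cos(JYAW),0])
rel(np.array([.47,-.15,.38]),Rt(JYAW),w)
im,_=imaging.get_image("scene"); cv2.imwrite("pics/i.png",im)
E
```

```text
[0.4176625  0.28085977 0.37832323] [ 29.94306078   3.41678218  85.23066048 -22.85857252  62.14663201
 130.61783108] [-0.11651264  0.10651045 -4.72838318] 0.04311528559170508
[-0.005, 0.539, -0.01] [0.0002, -0.812, 0.0034] dist 0.162
[0.316, 0.874, 0.0] [0.0, 0.0, -0.3411] dist 0.279
```

View pics/i.png

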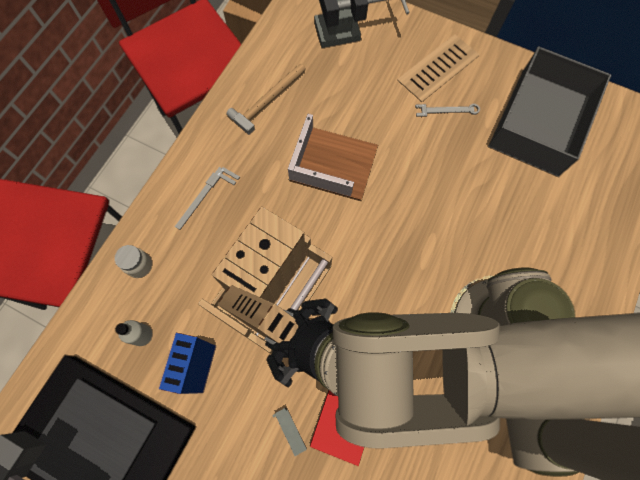

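Request:
step_arm(
  steps=[0.3,0,0.05,0,0,-0.15,0,0.3,0,0.12,-0.005,0,-0.3,0,0.3,0,0.22,-0.01,0,-0.45,0,0.3,-0.003,0.32,-0.01,0,-0.6,0,0.3,-0.005,0.43,-0.01,0,-0.75,0,0.3,-0.005,0.539,-0.01,0,-0.812,0.003,0.3,-0.005,0.539,-0.01,0,-0.812,0.003,0.3,-0.005,0.539,-0.01,0,-0.812,0.003,0.3,-0.005,0.539,-0.01,0,-0.812,0.003],
)

```text
time_s: 13.6
position: [0.4003, 0.1208, 0.3806]
tool_rot: [[0.996, -0.092, 0.002], [-0.092, -0.996, 0.0], [0.002, -0.0, -1.0]]
ft_force: [0.6, -0.5, -3.6]
grip_width: 0.0431
```

Request:
step_arm(
  steps=[0.3,0.02,0.1,0,0,0,-0.04,0.3,0.06,0.22,0,0,0,-0.12,0.3,0.12,0.36,0,0,0,-0.22,0.3,0.18,0.5,0,0,0,-0.341,0.3,0.25,0.65,0,0,0,-0.341,0.3,0.316,0.8,0,0,0,-0.341,0.3,0.316,0.874,0,0,0,-0.341,0.3,0.316,0.874,0,0,0,-0.341,0.3,0.316,0.874,0,0,0,-0.341],
)

```text
time_s: 14.5
position: [0.4707, -0.1487, 0.3808]
tool_rot: [[0.985, 0.175, 0.001], [0.175, -0.985, 0.001], [0.002, -0.0, -1.0]]
ft_force: [0.7, 0.2, -3.0]
grip_width: 0.0431
```

```bash
python3 - <<'E'
from h import *
s=env.observe();print(s["position"],s["q"],s["ft_force"],s["grip_width"]);print(s["tool_rot"])
for n in("scene","top"):
    im,d=imaging.get_image(n); np.save(n+"P3.npy",cloud(n,d)); cv2.imwrite(f"pics/j_{n}.png",im)
E
```

```text
[ 0.47066331 -0.14873649  0.38076417] [-3.13438063e+01  1.23682713e+01  6.65213655e+01  7.18267969e-02
  1.01056317e+02  4.86131115e+01] [ 0.69185221  0.24065444 -2.9741015 ] 0.04309541638375165
[[ 9.84633750e-01  1.74626141e-01  1.44548909e-03]
 [ 1.74625499e-01 -9.84634765e-01  5.60196666e-04]
 [ 1.52110379e-03 -2.99169290e-04 -9.99998798e-01]]
```

View pics/j_scene.png

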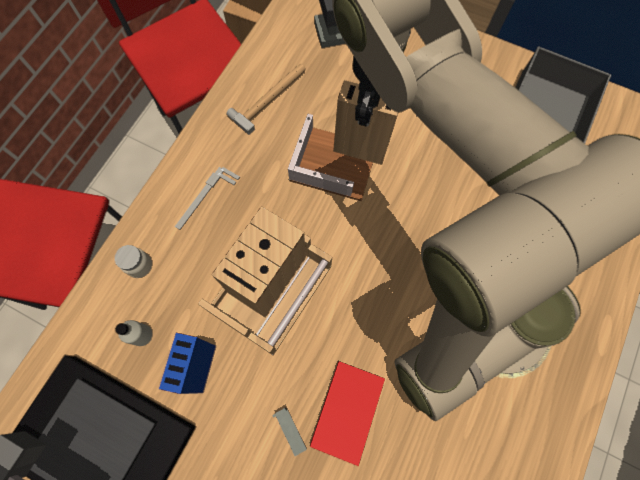

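View pics/j_top.png

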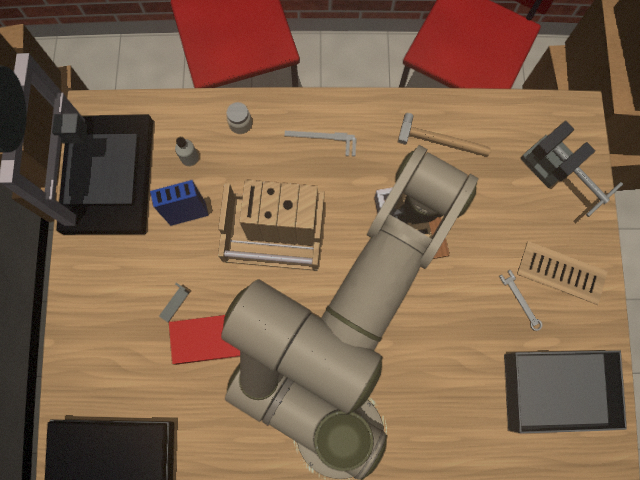

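The case hangs held over the jig (scene (362,130)). The red look-alike now lies flat at (345,412): the elbow or wrist must have knocked it over. I can't mend that safely now, so I'll report it. Next I check how the case hangs in the grip.

```bash
python3 - <<'E'
from h import *
u=np.array([np.cos(JYAW),np.sin(JYAW),0]);v=np.array([-np.sin(JYAW),np.cos(JYAW),0])
s=env.observe();T=s["position"]
P=np.load("sceneP3.npy"); im=cv2.imread("pics/j_scene.png")
D=P-T; A=np.stack([D@u,D@v,D[...,2]],-1)
m=(abs(A[...,0])<.085)&(A[...,1]>.008)&(A[...,1]<.035)&(A[...,2]<.06)&(A[...,2]>-.2)
hsv=cv2.cvtColor(im,cv2.COLOR_BGR2HSV); m&=(hsv[...,1]>60)&(hsv[...,2]>60)
nl,lab,st,_=cv2.connectedComponentsWithStats(m.astype(np.uint8)); k=1+np.argmax(st[1:,4]); B=A[lab==k]; print(st[k])
ce=np.median(B,0); X=np.c_[B[:,0],B[:,2],np.ones(len(B))]
w=np.ones(len(B),bool)
for _ in range(5):
    c=np.linalg.lstsq(X[w],B[w,1],rcond=None)[0]; w=abs(B[:,1]-X@c)<.003
print("face v = %.3f*u + %.3f*z + %.4f"%tuple(c),w.sum())
print(cv2.minAreaRect(B[w][:,[0,2]].astype(np.float32)*1000))
# edges
for lo in np.arange(-.15,.04,.02):
    q=B[w]; q=q[(q[:,2]>lo)&(q[:,2]<lo+.02)]
    if len(q)>10: print(round(lo+.01,3),np.percentile(q[:,0],[1,99]))
print(np.percentile(B[w][:,2],[0.5,99.5]))
E
```

```text
[ 333   93   65   72 2818]
face v = 0.001*u + 0.006*z + 0.0219 2644
((0.9740257263183594, -58.30034637451172), (110.10942840576172, 194.31787109375), 0.40678709745407104)
-0.14 [-0.05156578  0.05422691]
-0.12 [-0.05261114  0.05479211]
-0.1 [-0.05261553  0.05548347]
-0.08 [-0.05272082  0.0541146 ]
-0.06 [-0.05256995  0.05466758]
-0.04 [-0.05300519  0.05373003]
-0.02 [-0.05329665  0.0547751 ]
-0.0 [-0.05376094  0.05368125]
0.02 [-0.05343807  0.05460298]
0.04 [-0.05408061  0.0530122 ]
[-0.153018    0.03649253]
```

```bash
python3 - <<'E'
from h import *
u=np.array([np.cos(JYAW),np.sin(JYAW),0]);v=np.array([-np.sin(JYAW),np.cos(JYAW),0])
for n in("top","scene"):
    P=np.load(n+"P.npy"); a=P@u;b=P@v;z=P[...,2]
    f=(z>.05)&(z<.08)
    m=(a>.58)&(a<.62)&(b>-.36)&(b<-.24)&f; q=a[m]; zz=z[m]; t=zz>.066
    print(n,"back top edges",np.percentile(q[t],[2,98]),"slope",np.polyfit(b[m][t],q[t],1)[0], "inner face",np.median(q[(zz<.066)]) if (zz<.066).any() else None)
    m=(b>-.235)&(b<-.2)&(a>.42)&(a<.58)&f; q=b[m]; zz=z[m]; t=zz>.066
    print(n,"side",np.percentile(q[t],[2,98]),"slope",np.polyfit(a[m][t],q[t],1)[0], m.sum())
    m=(z>.005)&(z<.02)&(a>.38)&(a<.6)&(b>-.42)&(b<-.2)
    print("board z",np.median(z[m]),"a",np.percentile(a[m],[1,99]),"b",np.percentile(b[m],[1,99]))
E
```

```text
top back top edges [0.59102836 0.60795925] slope 0.008012902570795805 inner face 0.5934218834999154
top side [-0.22510061 -0.20959816] slope 0.0033796058179911426 364
board z 0.011922615261934055 a [0.39072243 0.59350364] b [-0.40845378 -0.20921649]
scene back top edges [0.59381337 0.60895847] slope -0.006305028625974748 inner face 0.5943147747573475
scene side [-0.22334305 -0.20763629] slope 0.0064002243850210415 521
board z 0.013891258774215043 a [0.39852094 0.5939387 ] b [-0.40398284 -0.20792257]
```

```bash
python3 - <<'E'
from h import *
u=np.array([np.cos(JYAW),np.sin(JYAW),0]);v=np.array([-np.sin(JYAW),np.cos(JYAW),0])
t=.527*u-.2545*v; t[2]=.173; print(t); rel(t,Rt(JYAW+.002))
E
```

```text
[ 0.56318715 -0.15912098  0.173     ]
[0.296, 0.09, 0.695] [0.0004, -0.0027, 0.0003] dist 0.228
```

Request:
step_arm(
  steps=[0.3,0.1,0.03,0.0,0,-0.003,0,0.3,0.2,0.06,0.05,0,-0.003,0,0.3,0.296,0.09,0.15,0,-0.003,0,0.3,0.296,0.09,0.27,0,-0.003,0,0.3,0.296,0.09,0.39,0,-0.003,0,0.3,0.296,0.09,0.5,0,-0.003,0,0.3,0.296,0.09,0.6,0,-0.003,0,0.3,0.296,0.09,0.66,0,-0.003,0,0.3,0.296,0.09,0.69,0,-0.003,0,0.3,0.296,0.09,0.69,0,-0.003,0],
)

```text
time_s: 15.6
position: [0.5629, -0.1597, 0.1737]
tool_rot: [[0.985, 0.175, -0.002], [0.175, -0.985, 0.0], [-0.002, -0.001, -1.0]]
ft_force: [0.9, -1.0, -2.4]
grip_width: 0.0433
```

```bash
python3 - <<'E'
from h import *
u=np.array([np.cos(JYAW),np.sin(JYAW),0]);v=np.array([-np.sin(JYAW),np.cos(JYAW),0])
imaging.get_image("top");imaging.get_image("top")
s=env.observe();p=s["position"];print(p,p@u,p@v,s["ft_force"]); t=.527*u-.2545*v; t[2]=.168; rel(t,Rt(JYAW+.002))
im,_=imaging.get_image("scene"); cv2.imwrite("pics/k.png",cv2.resize(im[60:240,240:460],None,fx=3,fy=3))
E
```

```text
[ 0.5635111 -0.1604257  0.1753451] 0.5270924678887694 -0.25584115220219 [-0.18133299  0.11802173 -3.5216248 ]
[-0.0, -0.005, 0.024] [0.0018, -0.0011, -0.0013] dist 0.007
```

View pics/k.png

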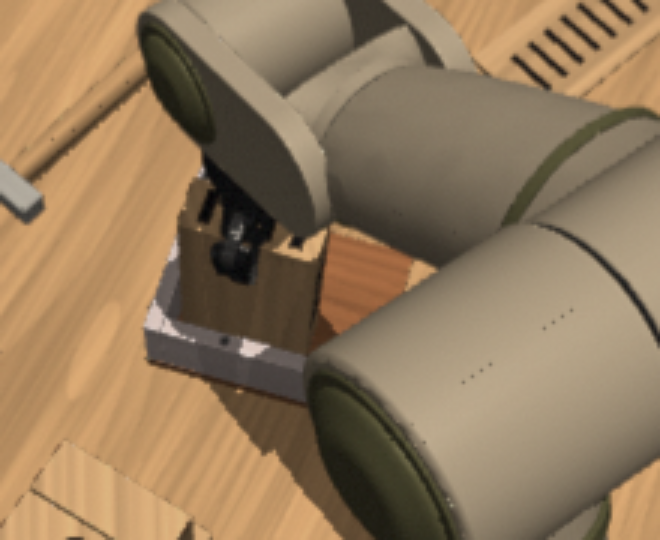

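Request:
step_arm(
  steps=[0.3,0,-0.005,0.01,0,0,0,0.3,0,-0.005,0.02,0,0,0,0.3,0,-0.005,0.026,0,0,0,0.3,0,-0.005,0.026,0,0,0,0.3,0,-0.005,0.026,0,0,0],
)

```text
time_s: 16.25
position: [0.5634, -0.1592, 0.1686]
tool_rot: [[0.985, 0.174, 0.003], [0.174, -0.985, -0.001], [0.002, 0.002, -1.0]]
ft_force: [-0.1, 2.9, 11.0]
grip_width: 0.0433
```

Request:
step_arm(
  steps=[0.3,0,0,0,0,0,0,0.3,0,0,0,0,0,0],
)

```text
time_s: 16.45
position: [0.5633, -0.1592, 0.1685]
tool_rot: [[0.985, 0.174, 0.003], [0.174, -0.985, -0.001], [0.002, 0.001, -1.0]]
ft_force: [0.2, 2.4, 10.8]
grip_width: 0.0432
```

Request:
step_arm(
  steps=[0.3,0.0,0,-0.003,0,0,0,0.3,0.01,-0.008,-0.003,0,0,0,0.3,0.018,-0.014,-0.003,0,0,0,0.3,0.026,-0.02,-0.003,0,0,0,0.3,0.026,-0.02,-0.003,0,0,0,0.3,0.026,-0.02,-0.003,0,0,0],
)

```text
time_s: 17.05
position: [0.5697, -0.153, 0.1686]
tool_rot: [[0.985, 0.174, 0.001], [0.174, -0.985, -0.003], [0.0, 0.004, -1.0]]
ft_force: [-1.3, -2.5, 7.4]
grip_width: 0.0432
```

```bash
python3 - <<'E'
from h import *
u=np.array([np.cos(JYAW),np.sin(JYAW),0]);v=np.array([-np.sin(JYAW),np.cos(JYAW),0])
s=env.observe();p=s["position"];f=s["ft_force"];print(p@u,p@v,p[2],"F",f@u,f@v,f[2],s["wrist_torque"])
E
```

```text
0.5344873852341321 -0.2496076824198275 0.16855113943052516 F -1.7105772451025714 -2.2777970092356634 7.409403119488003 [-0.79097287  0.77993691  0.08477474]
```

Request:
step_arm(
  steps=[0.3,0.004,-0.005,-0.003,0,0,0,0.3,0.008,-0.01,-0.003,0,0,0,0.3,0.008,-0.01,-0.003,0,0,0,0.3,0.008,-0.01,-0.003,0,0,0],
)

```text
time_s: 17.45
position: [0.5714, -0.1489, 0.1686]
tool_rot: [[0.985, 0.174, 0.0], [0.174, -0.985, -0.001], [-0.0, 0.001, -1.0]]
ft_force: [-0.9, -3.3, 4.0]
grip_width: 0.043
```

```bash
python3 - <<'E'
from h import *
u=np.array([np.cos(JYAW),np.sin(JYAW),0]);v=np.array([-np.sin(JYAW),np.cos(JYAW),0])
s=env.observe();p=s["position"];f=s["ft_force"];print(p@u,p@v,p[2],"F",f@u,f@v,f[2],s["wrist_torque"]); print(np.round(s["tool_rot"],4))
E
```

```text
0.5368337675431039 -0.24589035725920216 0.16855658962799142 F -1.4198219922083626 -3.095343488388358 4.011079241342918 [-0.9334809  0.6033311  0.1579128]
[[ 9.847e-01  1.740e-01  0.000e+00]
 [ 1.740e-01 -9.847e-01 -1.300e-03]
 [-2.000e-04  1.300e-03 -1.000e+00]]
```

Request:
step_arm(
  steps=[0.3,0.004,-0.004,0,0,0,0,0.3,0.008,-0.007,0,0,0,0,0.3,0.008,-0.007,0,0,0,0,0.3,0.008,-0.007,0,0,0,0],
)

```text
time_s: 17.85
position: [0.5724, -0.1479, 0.1688]
tool_rot: [[0.985, 0.174, -0.002], [0.174, -0.985, -0.004], [-0.003, 0.004, -1.0]]
ft_force: [-7.7, -10.2, 8.3]
grip_width: 0.043
```

```bash
python3 - <<'E'
from h import *
u=np.array([np.cos(JYAW),np.sin(JYAW),0]);v=np.array([-np.sin(JYAW),np.cos(JYAW),0])
s=env.observe();p=s["position"];f=s["ft_force"];print(p@u,p@v,p[2],"F",f@u,f@v,f[2],s["wrist_torque"]); print(np.round(s["tool_rot"],4))
E
```

```text
0.5380455827298748 -0.24509533939369324 0.1687654484501207 F -9.320214508419356 -8.676941798688892 8.312453826727683 [-2.38519954  1.67662962  0.384735  ]
[[ 0.9848  0.1739 -0.0022]
 [ 0.1739 -0.9848 -0.0044]
 [-0.003   0.004  -1.    ]]
```

Request:
step_arm(
  steps=[0.3,0,0,0,0,0,0,0.3,0,0,0,0,0,0,0.3,0,0,0,0,0,0],
  grip_force=20,
)

```text
time_s: 18.15
position: [0.5724, -0.1479, 0.1687]
tool_rot: [[0.985, 0.174, -0.002], [0.174, -0.985, -0.004], [-0.003, 0.004, -1.0]]
ft_force: [-7.3, -9.4, 7.6]
grip_width: 0.0433
```

Request:
step_arm(
  steps=[0.6,-0.003,0.0,0,0,0,0,0.8,-0.003,0.0,0,0,0,0,0.95,-0.003,0,0,0,0,0,0.95,-0.003,0,0,0,0,0],
)

```text
time_s: 18.55
position: [0.5723, -0.1459, 0.1679]
tool_rot: [[0.985, 0.174, -0.001], [0.174, -0.985, 0.001], [-0.001, -0.001, -1.0]]
ft_force: [0.3, -0.4, 0.9]
grip_width: 0.0807
```

Request:
step_arm(
  steps=[0.95,0,0,-0.08,0,0,0,0.95,0,0,-0.2,0,0,0,0.95,0,0,-0.35,0,0,0,0.95,0,0,-0.5,0,0,0,0.95,-0.1,0.16,-0.5,0,0,0,0.95,-0.3,0.3,-0.5,0,0,0,0.95,-0.45,0.4,-0.5,0,0,0,0.6,-0.6,0.5,-0.5,0,0,0,0.3,-0.7,0.6,-0.5,0,0,0,0,-0.7,0.6,-0.5,0,0,0],
)

```text
time_s: 19.55
position: [0.3947, -0.3619, 0.3183]
tool_rot: [[0.985, 0.172, -0.001], [0.172, -0.985, -0.0], [-0.001, 0.0, -1.0]]
ft_force: [0.7, -0.3, -0.2]
grip_width: 0.0389
```

```bash
python3 - <<'E'
from h import *
u=np.array([np.cos(JYAW),np.sin(JYAW),0]);v=np.array([-np.sin(JYAW),np.cos(JYAW),0])
s=env.observe();p=s["position"];print(p,s["q"])
for n in("scene","top"):
    im,d=imaging.get_image(n); P=cloud(n,d); np.save(n+"P4.npy",P); cv2.imwrite(f"pics/m_{n}.png",im)
    m=(P[...,2]>.19)&(P[...,2]<.215)&(P[...,1]<-.08)&(P[...,1]>-.25)&(P[...,0]>.48)&(P[...,0]<.66)
    Q=P[m]; r=cv2.minAreaRect(np.c_[Q@u,Q@v].astype(np.float32)*1000); print(n,m.sum(),r,Q[:,2].mean())
    X=np.c_[Q@u-.538,Q@v+.246,np.ones(len(Q))]; print(np.linalg.lstsq(X,Q[:,2],rcond=None)[0])
E
```

```text
[ 0.3947468  -0.36192279  0.31828985] [-5.51705201e+01  1.80380660e+01  6.85616560e+01 -4.22588320e-02
  9.34153919e+01  2.49360163e+01]
scene 966 ((537.9728393554688, -245.79840087890625), (47.63453674316406, 110.66768646240234), 89.97154235839844) 0.2031380159678245
[ 0.00279928 -0.07992907  0.20336508]
top 782 ((536.4898681640625, -247.6927947998047), (113.39555358886719, 44.253684997558594), 0.2827022075653076) 0.20208192170057276
[ 0.00587663 -0.02423091  0.20209244]
```

View pics/m_scene.png

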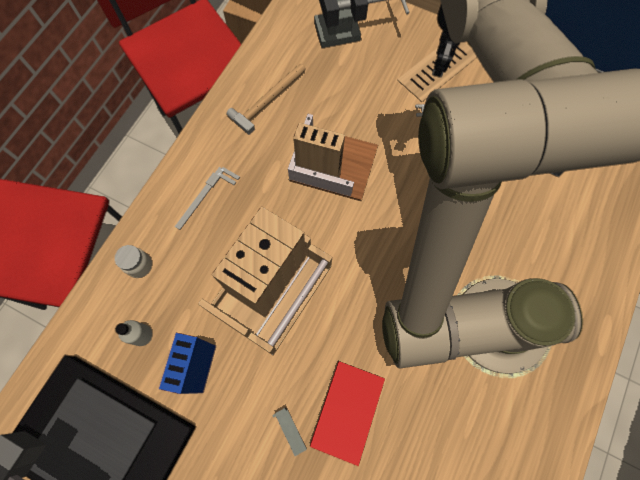

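View pics/m_top.png

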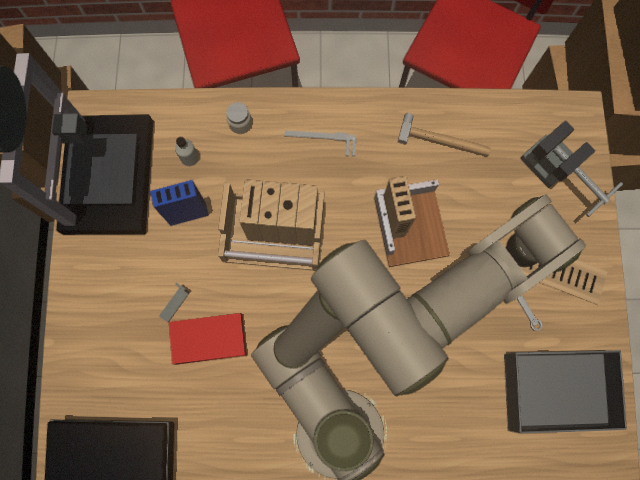

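```bash
python3 - <<'E'
from h import *
c,s=np.cos(RYAW),np.sin(RYAW); W=np.array([[c,s,0],[-s,c,0],[0,0,1]])
for n in("scene","top"):
  for f in("P","P4"):
    Q=(np.load(n+f+".npy")-RC)@W.T
    m=(abs(Q[...,2]-.202)<.012)&(abs(Q[...,0])<.07)&(Q[...,1]<.0685)&(Q[...,1]>-.13); A=Q[m]
    print(n,f,m.sum(),cv2.minAreaRect(A[:,:2].astype(np.float32)*1000),A[:,2].mean())
im=cv2.imread("pics/m_scene.png")[100:210,270:400]; a=cv2.resize(im,None,fx=4.5,fy=4.5,interpolation=cv2.INTER_CUBIC); cv2.imwrite("pics/n.png",a)
# overlay of expected case outline
E
```

```text
scene P 4527 ((0.6482963562011719, -22.143287658691406), (111.99418640136719, 180.7659454345703), 0.031428564339876175) 0.20365361183817662
scene P4 4509 ((0.9969596862792969, -22.28057098388672), (181.3065185546875, 112.31417083740234), 89.85670471191406) 0.2036931525686285
top P 3268 ((-0.4853172302246094, -22.83014678955078), (182.4327392578125, 114.33260345458984), 89.88849639892578) 0.20193455478671968
top P4 3253 ((-0.9776878356933594, -23.190338134765625), (181.9064178466797, 114.27155303955078), 89.55685424804688) 0.20197939997496941
```

View pics/n.png

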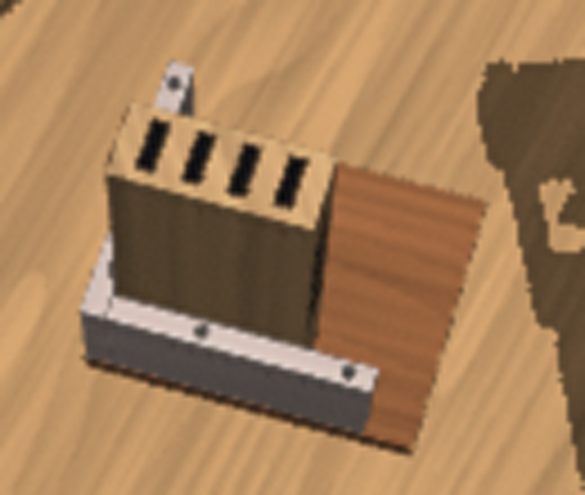

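```bash
python3 - <<'E'
from rig import env, close_job
s=env.observe(); print(s["time_s"],s["ft_force"]); print(close_job())
E
```

```text
19.65 [0.64937509 0.57836649 0.26929599]
the job is handed in; nothing more can be done
None
```

The vented case is standing in the jig corner and the job is handed in at 19.65 s, but on the way the arm knocked over the red look-alike box. I tipped the case forward onto the rest bar with closed fingers behind its top and gripped it by its broad faces. I then lifted it out, set it on the board and pressed it against both fences with about 9 N each way before letting go.

**What went wrong:** the red box now lies flat on the bench, near pixel (345,412) in the scene picture. It was probably the elbow or wrist passing over it around the grasp and lift. I only noticed it in a later picture. It did not fall off the bench, and I left it there rather than risk more. You had asked for it to be left alone, so this is a real deviation.

**Last checks:**
- **Fences:** both cameras put the case within about 1.5 mm of the back fence and the side fence.
- **Squareness:** it is square to the fences within about 0.3°.
- **Height:** its top is at about 0.202 to 0.203 m.
- **Other cases:** the four others stand within about 1 mm of where they were.
- **Contact:** the gripper is clear, and the wrist shows under 1 N, which is its noise level.

**A check that disagreed:** a plane fitted to the small top face showed slopes of 0.02 (top camera) and 0.08 (scene camera) across its width. I took these as depth noise at the edges. I did not separately confirm that the freed case is upright to 0.03 rad, but in the picture it stands flat and flush against the fences.

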